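# Unlock the folding stay and close the specimen case

### The job

The specimen case stands propped open by the folding stay on its right side. Lift the red-handled knee of the stay past centre while the lid is still up, without dragging the stay's clamped bracket along its slot; then lower the lid gently until it is fully shut, and press down on it with about 14 newtons for one full second to seat the seal, never with more than 25. Leave the lid shut and the other things on the bench where they are.

Things in the scene. Friction and masses are not known exactly. Their poses are not given: they have to be found in the camera images.
- case: Blue-grey open case, 180 long (its x) by 160 wide (its y) by 75 mm high, fixed to the bench. Origin: centre of its underside, on the bench. x points from its front to its hinged back, y to its left, z up. The folding stay is on its right side (-y): a lower steel link from the bracket's pin to the knee pin, a shorter upper link from the knee to a pivot on the lid.
- lid (a joint): Angle of the white lid about the hinge line at the case's back rim: 0 = shut, grows as it opens; about 1.02 at the start. The hinge is stiff (about 0.45 N m of friction): the lid (0.2 to 0.4 kg) stays where it is put once the stay is unlocked, and takes some 1 to 4 N near its front edge to lower. While the stay is locked it cannot be lowered.
- knee (a joint): Bend of the stay's knee: 0 = links in one straight line (centre); -0.45 = locked against its stop, sagging down and back below centre (start); positive = past centre, knee up and forward, lid free to be lowered; grows beyond 2 as the lid shuts. It has slight friction and stays where it is left.
- lid_hinge (a point): Middle of the lid's hinge line, which runs along the case's y; 90 mm behind the case's origin, 75 mm above the bench.
- lid_press (a point): Point on the outer (upper) face of the lid, 150 mm from the hinge line, half-way across; a good place to push. z points out of the face. The lid is 184 mm long from the hinge line (plus a 15 mm lip in front) and 164 mm wide; its outer face lies 24 mm above the plane through the hinge line; with the lid shut it is level, 99 mm above the bench.
- knee_grip (a point): Centre of the red sleeve on the knee pin, a round bar along the case's y, 16 mm in diameter, 34 mm long between two flanges 22 mm in diameter; it turns freely on its pin. It lies 69 mm outside the side of the lid, 100 to 130 mm above the bench, free air round it. Pinch it from above, fingers closing along the case's x.
- bracket (a joint): Slip of the stay's bracket (m, 0 at the start, must stay within 0.0025). Its pin, along the case's y, is the lower pivot: the sleeve moves only on a circle of 76.3 mm about it, from the start up and forward (-x). The pin is about 50 mm before the case's origin, 75 mm up, but set up to 25 mm off that, up-forward or down-back; not measured. The clamp slips along about the case's x above 8 N.
- notebook: Bystander: spiral notebook with a tan cover, 148x109x13 mm; to be left alone. Origin: centre of its underside.
- marker_1: Bystander: white marker pen with a blue cap, 135 long, 17 mm; to be left alone. Origin: centre of its underside.
- bench_timer: Bystander: small white wedge-shaped timer, 68x40x58 mm; to be left alone. Origin: centre of its underside.
- reagent_1: Bystander: glass bottle with a blue screw cap, 56 across, 100 high mm; to be left alone. Origin: centre of its underside.

How it is judged:
On the way, in this order (a step that is already met when the one before it is completed fails the run):
1. the knee is lifted past centre (knee above 0.15 rad) while the lid is still up (lid above 0.6 rad) (value of joint knee above 0.15 rad and value of joint lid above 0.6 rad), for 0.1 s.
2. the lid is shut (within 0.015 rad) and pressed down with 10 to 18 N for 0.8 s (value of joint lid below 0.015 rad and contact force between the fingers and lid between 10 and 18 N), for 0.8 s.
At the end, for the whole second after the job is handed in: The lid is shut to within 0.02 rad with the stay folded (knee beyond 1.5 rad), the bracket is within 2.5 mm of where it started, and no bystander has moved more than 30 mm (value of joint lid below 0.02 rad and value of joint knee above 1.5 rad and value of joint bracket between -0.0025 and 0.0025 m and not (distance of notebook from where it was at the start of the episode above 0.03 m) and not (distance of marker_1 from where it was at the start of the episode above 0.03 m) and not (distance of bench_timer from where it was at the start of the episode above 0.03 m) and not (distance of reagent_1 from where it was at the start of the episode above 0.03 m)); the robot touches nothing.
It fails at once if the clamped bracket is dragged more than 2.5 mm along its slot (value of joint bracket above 0.0025 m or value of joint bracket below -0.0025 m).
It fails at once if the lid is pushed with more than 25 N (contact force between any of the fingers, the arm and lid above 25 N).
It fails at once if the lid is slammed (it closes faster than 1.5 rad/s) (velocity of joint lid below -1.5 rad/s).
It fails at once if a bystander is moved more than 30 mm (distance of any of notebook, marker_1, bench_timer, reagent_1 from where it was at the start of the episode above 0.03 m).
It also fails if it takes over 64 s, if anything falls off the work surface, if the arm or the gripper's body presses on something with over 40 N, if the wrist force passes 120 N, or if a joint passes its speed limit or range.

### The arm

A 6-joint arm with a two-finger parallel gripper is mounted at the origin on a cart in front of the work surface, level with it; the furniture and walls round the work are solid. World frame = base frame: x ahead of the robot, y to its left, z up, the work surface at z = 0. Lengths are in m, angles in rad, forces in N, time in s.
With the tool pointing down it reaches from about 0.25 to 0.775 m from the base axis. Payload 4 kg.
Tool frame: the origin (TCP) lies at the centre of the arm's flange, where the gripper is bolted on; the fingertips stand 199 mm ahead of it and the grasp point (between the pads) lies 180 mm ahead of it (robot.tcp_to_tips is the distance from the TCP to the fingertips, in m); z points along the fingers, y is the line along which they close (so a half turn about z gives the same grasp; the last joint's range is limited). The gripper opens to 94 mm and grips with 3 to 60 N. Pads are 16 mm wide; open, the fingers measure 119 mm over their backs; the gripper's body (75 mm by 177 mm) begins 78 mm behind the grasp point.
Start: joints at [-0.103, 0.087, 1.371, -0, 1.684, -0.103], TCP at [0.55, -0, 0.405] pointing down, gripper open.
Joint ranges: [-3.1, 3.1], [-0.76, 2.03], [0.27, 2.55], [-1.08, 4.22], [0.17, 2.65], [-2.57, 2.57]. Speed limits (rad/s): [2.79, 2.79, 3.14, 3.14, 3.14, 3.14].

### API

Orientations are given as [roll, pitch, yaw] about the fixed x, y, z axes, in that order (R = Rz(yaw) Ry(pitch) Rx(roll)).
In Python, from bench import telemetry, snapshot, ticket, robot gives the robot as it stands.
- The arm moves only by the tool apply_moves, never from a script. Its argument "moves" is a list that holds one entry, the list of rows, each a list of 5 numbers: the shift along the tool's x, y, z in units of 50 mm (1.0 is 50 mm), then the turn about the tool's z in units of 10 degrees (1.0 is 10 degrees), then the closure, from 0 (fully open) to 1 (shut). A call has 1 to 10 rows; each row is the pose to reach, as a shift and turn from the pose commanded when the call began, along the tool's axes at that moment; what a row does not reach only later rows make up. A row lasts 1/8 s, in which the tool goes at most 62.5 mm and 10.7 degrees, less where a joint would pass 70% of its speed; a pose out of reach is approached as far as the arm can. A call with a gripper value outside its range is refused whole. The fingers move at their own pace and stop on an object; the grip force is fixed at half the most. Time passes only in rows, so rows that repeat a pose let the fingers close. It gives the time, the measured TCP pose, the force, the opening and the grip force at its end, in the units of the state.
- telemetry.get_obs(): the state, without advancing time (a new reading comes with each control period).
- snapshot(name): name is "scene" or "side" or "wrist"; returns a dict with "image" (480x640x3 uint8, red, green, blue), "fovy" (degrees; the focal length in pixels is half the picture's height over the tangent of half this angle, whatever the lens; pixels are square), "cx", "cy" (the principal point, pixels), "R" (3x3) and "t" (3): a world point X has camera coordinates R X + t. Camera axes: x right, y down, z forward; pixel columns grow to the right and rows downward; lengths in m; the calibration is good to about 2 mm. A picture is of the moment at which its call begins. There is no depth.
- ticket.close_job(): hands the job in; it is judged then, once.
The state is a dict: "time": time; "joint_positions": joint angles; "qvel": joint speeds; "joint_torque": joint torques, N m; "tool_pos": TCP position; "ee_rot": TCP orientation; "wrist_force": force on the tool from outside, world axes, zero at the start; "wrist_torque": the same for the moment, N m; "width": finger opening in m; "finger_force": force on a finger pad.
Only numpy, scipy, OpenCV 4.12 (cv2) and the standard library are available. Lean on these libraries where they do the work, as an engineer would, in place of code of your own. Each camera call takes 0.05 s, during which the arm holds its last target. There are 200 camera calls.

## Working session

There is one attempt and no reset: what is moved stays moved. The work goes in short steps, Python scripts to look and compute and a tool call to move; the robot and the scene stay as the last step left them, time stands still between calls to the robot, and variables do not carry over. Pictures are saved under pics/ and viewed, at most 10 in all, crops included, and the job is handed in when it is done.

Besides the shell and the picture viewer there is one more tool, called after "Call:" as name(argument=value, ...) on one line, values as JSON. apply_moves: Moves the arm, as the interface text tells. Its arguments: {"type":"object","properties":{"moves":{"type":"array","items":{"type":"array","items":{"type":"array","items":{"type":"number"}}}}},"required":["moves"]}

```bash
mkdir -p pics; cat > h.py <<'E'
import numpy as np, cv2
from bench import telemetry, snapshot, ticket, robot
def shot(n,f=None):
    s=snapshot(n); 
    if f: cv2.imwrite('pics/'+f,s['image'][:,:,::-1])
    s['f']=240/np.tan(np.radians(s['fovy'])/2); s['R']=np.array(s['R']); s['t']=np.array(s['t']); return s
def ray(s,p):
    d=s['R'].T@np.array([(p[0]-s['cx'])/s['f'],(p[1]-s['cy'])/s['f'],1]); return -s['R'].T@s['t'], d/np.linalg.norm(d)
def plane(s,p,z):
    o,d=ray(s,p); return o+d*(z-o[2])/d[2]
def tri(*sp):
    A=0;b=0
    for s,p in sp:
        o,d=ray(s,p); P=np.eye(3)-np.outer(d,d); A=A+P; b=b+P@o
    X=np.linalg.solve(A,b); return X
def proj(s,X):
    c=s['R']@np.array(X)+s['t']; return c[:2]/c[2]*s['f']+[s['cx'],s['cy']]
def red(s):
    h=cv2.cvtColor(s['image'],cv2.COLOR_RGB2HSV); m=(((h[:,:,0]<8)|(h[:,:,0]>172))&(h[:,:,1]>140)&(h[:,:,2]>60)).astype('uint8')
    n,l,st,c=cv2.connectedComponentsWithStats(m); return [(st[i].tolist(),c[i].round(1).tolist()) for i in range(1,n) if st[i,4]>20]
E
python3 - <<'E'
from h import *
ss={n:shot(n,n+'0.png') for n in('scene','side','wrist')}
for n,s in ss.items(): print(n,red(s),(-s['R'].T@s['t']).round(3))
o=telemetry.get_obs();print({k:np.round(v,3).tolist() for k,v in o.items()})
cv2.imwrite('pics/all.png',cv2.resize(np.hstack([ss['scene']['image'],ss['side']['image']])[:,:,::-1],(800,300)))
E
```

```text
scene [([259, 0, 177, 138, 6259], [368.7, 61.1]), ([344, 60, 6, 8, 21], [346.7, 63.8]), ([287, 251, 23, 23, 230], [297.4, 261.4])] [ 0.299 -0.659  0.713]
side [([133, 99, 138, 210, 6428], [193.9, 206.0]), ([259, 142, 15, 23, 31], [266.0, 153.3]), ([41, 335, 110, 145, 4542], [104.5, 410.9]), ([104, 386, 59, 94, 1085], [134.7, 435.9])] [0.34  0.754 1.003]
wrist [] [0.55  0.082 0.385]
{'time': 0.15, 'joint_positions': [-0.103, 0.088, 1.372, 0.0, 1.684, -0.103], 'qvel': [0.0, -0.001, -0.005, -0.001, -0.001, -0.0], 'joint_torque': [0.001, -34.064, -30.28, 0.072, 0.03, -0.0], 'tool_pos': [0.55, 0.0, 0.404], 'ee_rot': [-3.14, -0.0, 1.571], 'wrist_force': [0.493, 0.307, -0.202], 'wrist_torque': [-0.013, -0.046, -0.035], 'finger_force': 0.0, 'width': 0.094}
```

View pics/scene0.png

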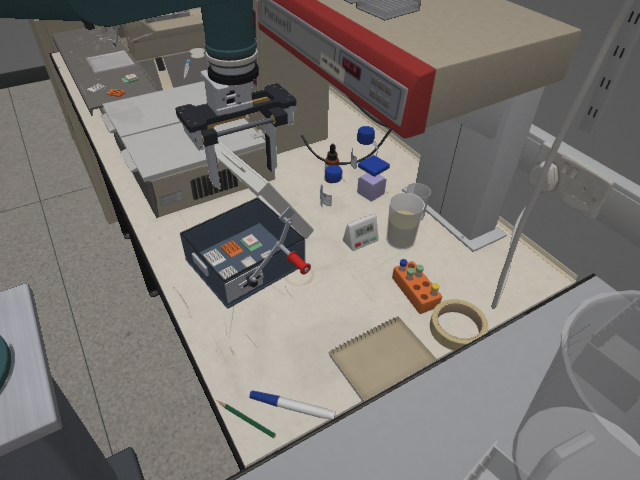

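View pics/side0.png

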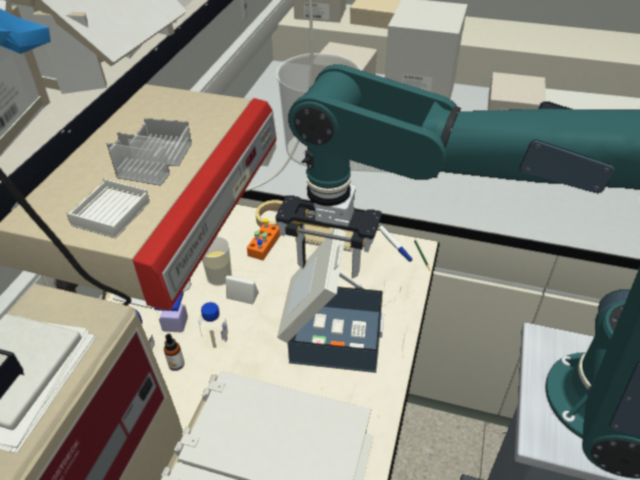

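The scene view shows the open case with its rim from about (181,238) to (303,240), and the red sleeve at about (300,262). The lid stands behind the case. The timer is at (362,232), with the notebook and marker in front on the right.

```bash
python3 - <<'E'
import cv2
a=cv2.imread('pics/scene0.png')[130:310,170:330]
cv2.imwrite('pics/c1.png',cv2.resize(a,None,fx=3.3,fy=3.3,interpolation=cv2.INTER_CUBIC))
E
```

```text
(no output)
```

View pics/c1.png

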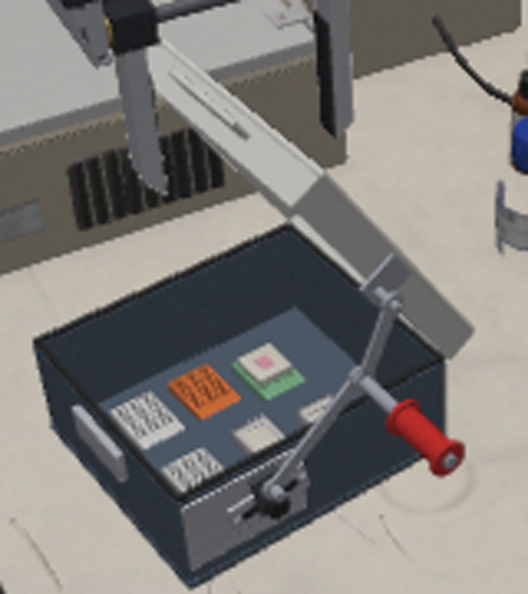

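View pics/wrist0.png

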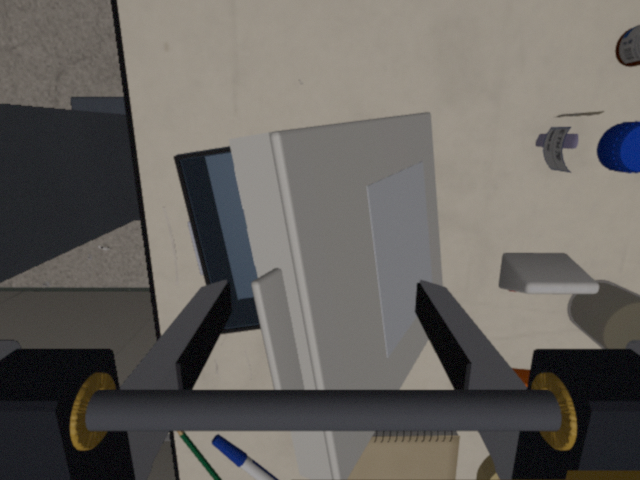

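The zoomed crop gives the rim corners, pin bolt (272,497), knee (358,377) and sleeve ends (405,415) and (445,457). The wrist view shows the case yawed about 10–15° under the lid, with the gripper clear of it.

```bash
cat >> h.py <<'E'
def caseframe(P): # P: LF,RF,RB,LB world corners
    m=np.array([[-.09,.08],[-.09,-.08],[.09,-.08],[.09,.08]]); P=np.array(P)[:,:2]
    mc,Pc=m-m.mean(0),P-P.mean(0); U,S,V=np.linalg.svd(mc.T@Pc); R=(U@V).T
    return P.mean(0),np.arctan2(R[1,0],R[0,0]),Pc-mc@R.T
def yplane(s,p,c,yaw,y):
    o,d=ray(s,p); n=np.array([-np.sin(yaw),np.cos(yaw)]); k=(y-n@(o[:2]-c))/(n@d[:2]); X=o+k*d
    e=np.array([np.cos(yaw),np.sin(yaw)]); return np.array([e@(X[:2]-c),X[2]]),X
E
python3 - <<'E'
from h import *
s=shot('scene')
q=lambda a,b:(a/3.3+170,b/3.3+130)
P=[plane(s,q(*p),.075) for p in [(35,343),(182,495),(445,357),(290,225)]]
c,yaw,res=caseframe(P); print('case',c.round(4),np.degrees(yaw).round(2),'res',res.round(4).tolist())
for n,p,y in [('pin',(272,497),-.095),('pin',(272,497),-.088),('knee',(358,377),-.095),('lidpiv',(390,300),-.095),('slnear',(445,457),-.170),('slfar',(405,415),-.132)]:
    a,X=yplane(s,q(*p),c,yaw,y);print(n,y,a.round(4),X.round(4))
r=red(s)[-1]; a,X=yplane(s,r[1],c,yaw,-.151);print('sleeve',r,a.round(4),X.round(4))
E
```

```text
case [ 0.5334 -0.0013] 9.01 res [[0.0008, -0.0021], [0.0035, 0.0048], [-0.0021, 0.0009], [-0.0022, -0.0036]]
pin -0.095 [-0.0434  0.0606] [ 0.5054 -0.102   0.0606]
pin -0.088 [-0.0395  0.0518] [ 0.5082 -0.0944  0.0518]
knee -0.095 [0.0163 0.1142] [ 0.5643 -0.0926  0.1142]
lidpiv -0.095 [0.0389 0.1563] [ 0.5867 -0.0891  0.1563]
slnear -0.17 [0.0158 0.1147] [ 0.5756 -0.1668  0.1147]
slfar -0.132 [0.0194 0.1127] [ 0.5732 -0.1287  0.1127]
sleeve ([287, 251, 23, 23, 229], [297.4, 261.3]) [0.0149 0.1173] [ 0.5717 -0.1481  0.1173]
```

Call:
apply_moves(moves=[[[0, 0, -1.2, 0, 0.3], [0, 0, -1.2, 0, 0.3], [-1, 0.1, -1.2, -0.4, 0.4], [-2, 0.3, -1.2, -0.9, 0.4], [-3, 0.44, -1.0, -0.9, 0.4], [-3, 0.44, 0, -0.9, 0.4], [-3, 0.44, 0.5, -0.9, 0.4], [-3, 0.44, 0.5, -0.9, 0.4]]])

```text
time: 1.2
tool_pos: [0.5716, -0.1501, 0.3761]
ee_rot: [-3.136, -0.003, 1.727]
wrist_force: [-0.1, -0.4, -0.4]
width: 0.0562
finger_force: 0.0
```

```bash
python3 - <<'E'
from h import *
w=shot('wrist','wrist1.png'); s=shot('scene','scene1.png'); d=shot('side')
o=telemetry.get_obs();print({k:np.round(o[k],4).tolist() for k in('tool_pos','ee_rot','width','wrist_force','time')})
c=np.array([.5334,-.0013]);yaw=np.radians(9.01)
rw=red(w);print(rw,red(s))
for r in rw:
    print(yplane(w,r[1],c,yaw,-.151)[0], tri((w,r[1]),(s,(297.4,261.3))).round(4))
E
```

```text
{'tool_pos': [0.5723, -0.1499, 0.3814], 'ee_rot': [3.1391, 0.0014, 1.7281], 'width': 0.0563, 'wrist_force': [-1.4214, 0.0856, 0.1739], 'time': 1.35}
[([530, 175, 18, 5, 50], [538.1, 176.7]), ([315, 226, 31, 64, 1477], [329.5, 258.2])] [([324, 15, 112, 123, 4586], [390.0, 75.0]), ([344, 60, 6, 8, 23], [346.7, 63.7]), ([287, 251, 23, 23, 229], [297.3, 261.3])]
[ 0.41881657 -0.38010109] [ 0.6539 -0.0802  0.0719]
[0.01688169 0.11454052] [ 0.573  -0.1471  0.1159]
```

View pics/wrist1.png

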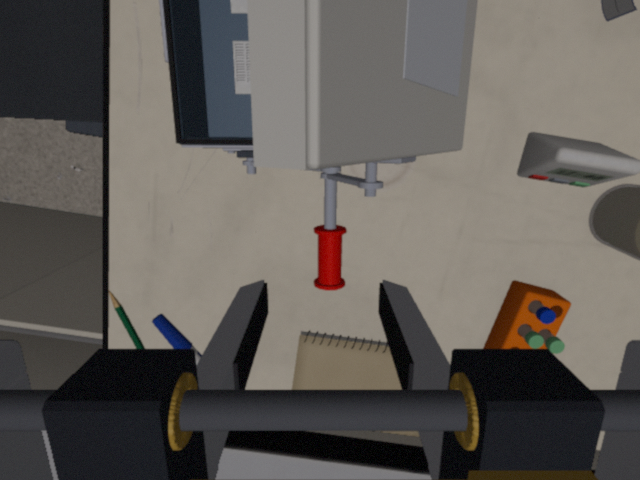

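The wrist view shows the red sleeve upright at (329,258), between and ahead of the fingers, and the bracket bolt at (250,165).

```bash
python3 - <<'E'
from h import *
w=shot('wrist'); s=shot('scene')
c=np.array([.5334,-.0013]);yaw=np.radians(9.01);e=np.array([np.cos(yaw),np.sin(yaw)]);n=np.array([-e[1],e[0]])
for p in [(250,160),(250,165),(250,171)]:
    X=tri((w,p),(s,(252.4,280.6)));print(X.round(4),e@(X[:2]-c),n@(X[:2]-c))
o=telemetry.get_obs();print({k:np.round(o[k],4).tolist() for k in('tool_pos','ee_rot','width','wrist_force','time')})
E
```

```text
[ 0.5067 -0.0988  0.0568] -0.04160989138072705 -0.09212752183102953
[ 0.5067 -0.1019  0.0598] -0.042127805761208004 -0.09514145266184015
[ 0.5066 -0.1055  0.0633] -0.042742017302214434 -0.09872041075612431
{'tool_pos': [0.5723, -0.1499, 0.3819], 'ee_rot': [3.1382, 0.0019, 1.7282], 'width': 0.0562, 'wrist_force': [0.5065, 0.5423, -0.2631], 'time': 1.45}
```

Call:
apply_moves(moves=[[[0.05, 0.03, 0.4, 0, 0.4], [0.05, 0.03, 1.0, 0, 0.4], [0.05, 0.03, 1.4, 0, 0.4], [0.05, 0.03, 1.7, 0, 0.4], [0.05, 0.03, 1.7, 0, 0.55], [0.05, 0.03, 1.7, 0, 0.7], [0.05, 0.03, 1.7, 0, 0.72]]])

```text
time: 2.33
tool_pos: [0.5734, -0.1474, 0.2961]
ee_rot: [3.139, 0.001, 1.728]
wrist_force: [-0.8, 0.2, -0.2]
width: 0.0299
finger_force: 0.0
```

```bash
python3 - <<'E'
from h import *
w=shot('wrist'); 
cv2.imwrite('pics/w2.png',cv2.resize(w['image'][150:480,200:460,::-1],None,fx=1.8,fy=1.8))
c=np.array([.5334,-.0013]);yaw=np.radians(9.01)
for r in red(w): print(r, yplane(w,r[1],c,yaw,-.151))
o=telemetry.get_obs();print({k:np.round(o[k],4).tolist() for k in('tool_pos','ee_rot','width','wrist_force','time')})
T=np.array(o['tool_pos']);print('grasp px',proj(w,T-[0,0,.18]),'sleeve exp',proj(w,[.573,-.147,.1155]))
E
```

```text
([580, 188, 25, 6, 93], [592.2, 191.0]) (array([ 0.40275682, -0.26875564]), array([ 0.95483485, -0.08736234, -0.26875564]))
([301, 267, 46, 95, 3188], [323.0, 315.3]) (array([0.01684666, 0.11495063]), array([ 0.57368643, -0.14779851,  0.11495063]))
{'tool_pos': [0.5734, -0.1474, 0.2959], 'ee_rot': [3.1396, 0.0011, 1.7279], 'width': 0.0273, 'wrist_force': [-0.2456, -0.3272, -0.4263], 'time': 2.375}
grasp px [322.4236082  315.40682894] sleeve exp [321.81002431 314.09941136]
```

View pics/w2.png

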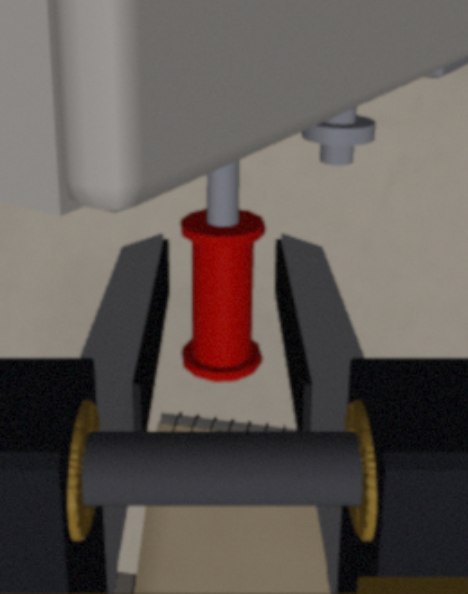

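The sleeve is centred between the pads within 0.5 mm, with its mask centre at (323,315). I'll close on it and lift along the arc.

Call:
apply_moves(moves=[[[0, 0, 0, 0, 0.8], [0, 0, 0, 0, 0.85], [0, 0, 0, 0, 0.9], [0, 0, 0, 0, 0.9]]])

```text
time: 2.88
tool_pos: [0.5734, -0.1473, 0.295]
ee_rot: [3.14, 0.0, 1.728]
wrist_force: [3.3, 0.5, 0.7]
width: 0.0151
finger_force: 30.0
```

Call:
apply_moves(moves=[[[0, -0.026, -0.03, 0, 0.9], [0, -0.052, -0.06, 0, 0.9], [0, -0.052, -0.06, 0, 0.9]]])

```text
time: 3.25
tool_pos: [0.5706, -0.1477, 0.298]
ee_rot: [3.141, 0.0, 1.728]
wrist_force: [4.0, -0.1, -0.8]
width: 0.0153
finger_force: 30.0
```

Call:
apply_moves(moves=[[[0, -0.024, 0, 0, 0.9], [0, -0.05, -0.058, 0, 0.9], [0, -0.05, -0.058, 0, 0.9]]])

```text
time: 3.62
tool_pos: [0.5678, -0.1482, 0.3009]
ee_rot: [-3.141, 0.0, 1.728]
wrist_force: [1.9, 0.2, 0.9]
width: 0.015
finger_force: 30.0
```

Forces are low, so I'll continue.

Call:
apply_moves(moves=[[[0, -0.029, -0.028, 0, 0.9], [0, -0.058, -0.054, 0, 0.9], [0, -0.058, -0.054, 0, 0.9]]])

```text
time: 4.0
tool_pos: [0.5649, -0.1486, 0.3035]
ee_rot: [-3.141, 0.0, 1.728]
wrist_force: [1.3, -0.2, -0.3]
width: 0.0154
finger_force: 30.0
```

Call:
apply_moves(moves=[[[0, -0.03, -0.026, 0, 0.9], [0, -0.06, -0.052, 0, 0.9], [0, -0.06, -0.052, 0, 0.9]]])

```text
time: 4.38
tool_pos: [0.5621, -0.1491, 0.306]
ee_rot: [-3.141, 0.0, 1.728]
wrist_force: [1.5, -0.3, 1.1]
width: 0.0153
finger_force: 30.0
```

Call:
apply_moves(moves=[[[0, -0.032, -0.026, 0, 0.9], [0, -0.063, -0.049, 0, 0.9], [0, -0.063, -0.049, 0, 0.9]]])

```text
time: 4.75
tool_pos: [0.559, -0.1495, 0.3085]
ee_rot: [3.142, 0.0, 1.728]
wrist_force: [2.0, 0.1, 0.0]
width: 0.0153
finger_force: 30.0
```

Call:
apply_moves(moves=[[[0, -0.033, -0.024, 0, 0.9], [0, -0.066, -0.046, 0, 0.9], [0, -0.066, -0.046, 0, 0.9]]])

```text
time: 5.12
tool_pos: [0.5557, -0.15, 0.3107]
ee_rot: [-3.141, -0.0, 1.728]
wrist_force: [2.6, -0.4, -0.3]
width: 0.0152
finger_force: 30.0
```

```bash
python3 - <<'E'
from h import *
s=shot('scene','s3.png')
cv2.imwrite('pics/c3.png',cv2.resize(s['image'][130:310,170:330,::-1],None,fx=3.3,fy=3.3,interpolation=cv2.INTER_CUBIC))
E
```

```text
(no output)
```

View pics/c3.png

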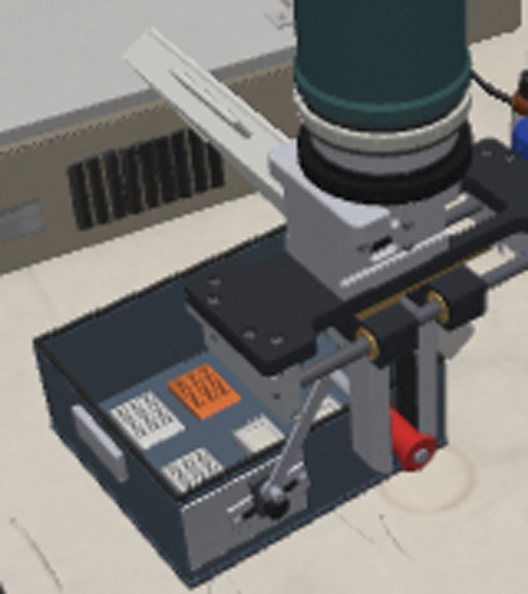

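The knee is well past centre (estimated about +0.45), and the bracket bolt is unmoved at (272,497). I'll release and rise.

Call:
apply_moves(moves=[[[0, 0, 0, 0, 0.8], [0, 0, 0, 0, 0.65], [0, 0, 0, 0, 0.6], [0, 0, -0.6, 0, 0.6], [0, 0, -1.6, 0, 0.6], [0, 0, -2.7, 0, 0.8], [0, 0, -3.6, 0, 1.0], [0, 0, -4, 0, 1.0], [0, 0, -4, 0, 1.0]]])

```text
time: 6.3
tool_pos: [0.5556, -0.1499, 0.5129]
ee_rot: [3.138, 0.002, 1.728]
wrist_force: [-0.3, 0.4, 0.1]
width: 0.0021
finger_force: 0.0
```

Call:
apply_moves(moves=[[[0.5, 0.4, 0, 0, 1.0], [1.2, 1, 0, 0, 1.0], [2, 1.52, 0, 0, 1.0], [3, 1.52, 0, 0, 1.0], [3, 1.52, 0.7, 0, 1.0], [3, 1.52, 1.53, 0, 1.0], [3, 1.52, 1.53, 0, 1.0]]])

```text
time: 7.18
tool_pos: [0.6069, 0.0103, 0.4272]
ee_rot: [-3.129, -0.003, 1.728]
wrist_force: [0.2, 0.2, -0.2]
width: 0.0005
finger_force: 0.0
```

```bash
python3 - <<'E'
from h import *
a=shot('scene');b=shot('side')
cv2.imwrite('pics/c4.png',np.hstack([cv2.resize(a['image'][100:310,150:360],(400,400)),cv2.resize(b['image'][180:400,240:460],(400,400))])[:,:,::-1])
o=telemetry.get_obs();print({k:np.round(o[k],4).tolist() for k in('tool_pos','ee_rot','width','wrist_force','time')})
d=np.array(o['tool_pos'])[:2]-[.5334,-.0013];y=np.radians(9.01);print(d@[np.cos(y),np.sin(y)],d@[-np.sin(y),np.cos(y)])
for t in np.arange(1.1,-.01,-.1): print(round(t,2),np.round([.09-.15*np.cos(t)+.024*np.sin(t)+.0125,.075+.15*np.sin(t)+.024*np.cos(t)+.199],4))
E
```

```text
{'tool_pos': [0.6075, 0.0099, 0.4337], 'ee_rot': [-3.1399, -0.0004, 1.7277], 'width': 0.0003, 'wrist_force': [-0.6637, 0.149, 0.6305], 'time': 7.275}
0.07492520969153305 -0.0005177608186064115
1.1 [0.0558 0.4186]
1.0 [0.0416 0.4132]
0.9 [0.0281 0.4064]
0.8 [0.0152 0.3983]
0.7 [0.0032 0.389 ]
0.6 [-0.0077  0.3785]
0.5 [-0.0176  0.367 ]
0.4 [-0.0263  0.3545]
0.3 [-0.0337  0.3413]
0.2 [-0.0397  0.3273]
0.1 [-0.0444  0.3129]
-0.0 [-0.0475  0.298 ]
```

View pics/c4.png

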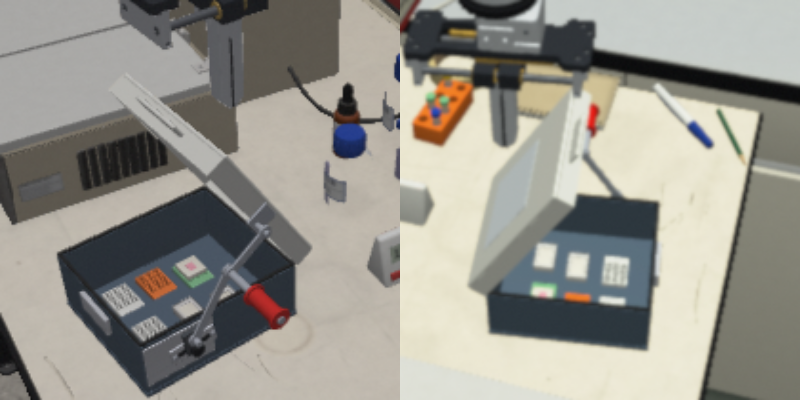

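The left half shows the knee up and forward. The closed fingers are behind the lid, ready to push it down along its arc.

Call:
apply_moves(moves=[[[0, -0.2, 0.2, 0, 1], [0, -0.38, 0.31, 0, 1], [0, -0.53, 0.36, 0, 1], [0, -0.67, 0.42, 0, 1], [0, -0.81, 0.48, 0, 1], [0, -0.94, 0.55, 0, 1]]])

```text
time: 8.02
tool_pos: [0.561, 0.0027, 0.4081]
ee_rot: [3.137, 0.001, 1.728]
wrist_force: [1.3, -0.5, 4.2]
width: 0.0005
finger_force: 2.1
```

Call:
apply_moves(moves=[[[0, -0.13, 0.08, 0, 1], [0, -0.26, 0.16, 0, 1]]])

```text
time: 8.28
tool_pos: [0.5476, 0.0005, 0.3988]
ee_rot: [3.141, 0.0, 1.728]
wrist_force: [1.2, 0.4, 4.4]
width: 0.0004
finger_force: 1.7
```

Call:
apply_moves(moves=[[[0, -0.12, 0.09, 0, 1], [0, -0.24, 0.19, 0, 1], [0, -0.35, 0.29, 0, 1], [0, -0.46, 0.4, 0, 1], [0, -0.56, 0.51, 0, 1], [0, -0.66, 0.63, 0, 1], [0, -0.75, 0.75, 0, 1], [0, -0.83, 0.88, 0, 1]]])

```text
time: 9.28
tool_pos: [0.5068, -0.0059, 0.3541]
ee_rot: [-3.141, -0.0, 1.728]
wrist_force: [-0.2, 0.0, 3.0]
width: 0.0005
finger_force: 1.4
```

Call:
apply_moves(moves=[[[0, -0.08, 0.13, 0, 1], [0, -0.15, 0.26, 0, 1], [0, -0.21, 0.4, 0, 1], [0, -0.27, 0.54, 0, 1], [0, -0.32, 0.68, 0, 1], [0, -0.36, 0.83, 0, 1], [0, -0.38, 0.9, 0, 1], [0, -0.38, 0.9, 0, 1]]])

```text
time: 10.28
tool_pos: [0.4884, -0.0088, 0.309]
ee_rot: [-3.141, -0.0, 1.728]
wrist_force: [0.2, -0.6, -0.5]
width: 0.0004
finger_force: 0.0
```

Call:
apply_moves(moves=[[[0, -0.01, 0.06, 0, 1], [0, -0.01, 0.12, 0, 1], [0, -0.01, 0.16, 0, 1]]])

```text
time: 10.65
tool_pos: [0.4879, -0.009, 0.3015]
ee_rot: [-3.141, 0.0, 1.728]
wrist_force: [-1.2, 0.4, 2.3]
width: -0.0002
finger_force: 0.7
```

Call:
apply_moves(moves=[[[0, 0, 0.02, 0, 1], [0, 0, 0.04, 0, 1], [0, 0, 0.04, 0, 1]]])

```text
time: 11.02
tool_pos: [0.488, -0.0089, 0.2995]
ee_rot: [3.141, -0.0, 1.728]
wrist_force: [0.6, -0.2, 0.6]
width: 0.0003
finger_force: 0.0
```

Call:
apply_moves(moves=[[[0, 0, 0.01, 0, 1], [0, 0, 0.02, 0, 1], [0, 0, 0.02, 0, 1]]])

```text
time: 11.4
tool_pos: [0.488, -0.0089, 0.2987]
ee_rot: [3.141, -0.0, 1.728]
wrist_force: [0.2, -0.3, 1.0]
width: 0.0007
finger_force: 0.5
```

Call:
apply_moves(moves=[[[0, 0, 0.01, 0, 1], [0, 0, 0.02, 0, 1], [0, 0, 0.02, 0, 1]]])

```text
time: 11.78
tool_pos: [0.4879, -0.0089, 0.2984]
ee_rot: [3.141, 0.0, 1.728]
wrist_force: [-2.6, -0.4, 5.2]
width: 0.0007
finger_force: 2.5
```

Call:
apply_moves(moves=[[[0, 0, 0.01, 0, 1], [0, 0, 0.01, 0, 1]]])

```text
time: 12.02
tool_pos: [0.4879, -0.0089, 0.2984]
ee_rot: [3.141, 0.0, 1.728]
wrist_force: [-2.8, 0.5, 6.3]
width: 0.0001
finger_force: 3.5
```

Call:
apply_moves(moves=[[[0, 0, 0.015, 0, 1], [0, 0, 0.03, 0, 1], [0, 0, 0.03, 0, 1]]])

```text
time: 12.4
tool_pos: [0.4878, -0.0089, 0.2984]
ee_rot: [3.14, 0.0, 1.728]
wrist_force: [-4.5, 1.2, 13.1]
width: 0.0005
finger_force: 6.3
```

Call:
apply_moves(moves=[[[0, 0, 0, 0, 1], [0, 0, 0, 0, 1], [0, 0, 0, 0, 1], [0, 0, 0, 0, 1], [0, 0, 0, 0, 1]]])

```text
time: 13.02
tool_pos: [0.4878, -0.0089, 0.2983]
ee_rot: [3.14, 0.0, 1.728]
wrist_force: [-5.5, 0.0, 13.0]
width: 0.0007
finger_force: 6.3
```

Call:
apply_moves(moves=[[[0, 0, 0, 0, 1], [0, 0, 0, 0, 1], [0, 0, 0, 0, 1], [0, 0, 0, 0, 1], [0, 0, 0, 0, 1]]])

```text
time: 13.65
tool_pos: [0.4878, -0.0089, 0.2983]
ee_rot: [3.14, 0.0, 1.728]
wrist_force: [-6.1, 1.0, 13.2]
width: 0.0005
finger_force: 6.3
```

```bash
python3 - <<'E'
from h import *
a=shot('scene');b=shot('side')
cv2.imwrite('pics/c5.png',np.hstack([cv2.resize(a['image'][100:310,150:360],(400,400)),cv2.resize(b['image'][180:400,240:460],(400,400))])[:,:,::-1])
o=telemetry.get_obs();print({k:np.round(o[k],4).tolist() for k in('tool_pos','wrist_force','time')})
E
```

```text
{'tool_pos': [0.4878, -0.0088, 0.2984], 'wrist_force': [-5.6735, 0.2387, 13.0223], 'time': 13.75}
```

View pics/c5.png

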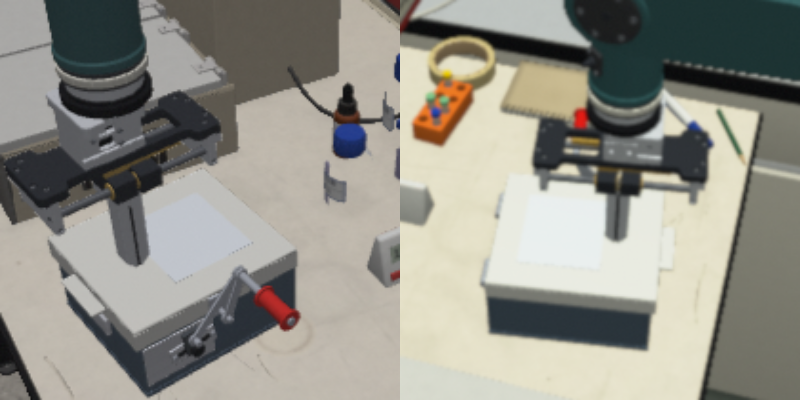

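The lid is flat and shut, and the stay is folded. About 14 N has been held for more than 1 s. I'll retreat.

Call:
apply_moves(moves=[[[0, 0, -0.04, 0, 1], [0, 0, -0.3, 0, 1], [0, 0, -0.9, 0, 1], [0, 0, -1.6, 0, 1], [0, 0, -2, 0, 1], [0, 0, -2, 0, 1], [0, 0, -2, 0, 1]]])

```text
time: 14.62
tool_pos: [0.4879, -0.0089, 0.3946]
ee_rot: [-3.14, -0.0, 1.728]
wrist_force: [0.4, 0.3, -0.3]
width: 0.0002
finger_force: 0.0
```

```bash
python3 -c "
from h import *
s=shot('scene'); print(red(s)[-1]); print(ticket.close_job())"
```

```text
([283, 250, 24, 23, 240], [294.2, 260.4])
the job is handed in; nothing more can be done
None
```

The job is handed in, with no verdict returned: I lifted the knee past centre with the lid up, shut the lid gently, and pressed it at about 13–14.5 N for over 1 s; in the pictures the bracket did not move, and nothing else was touched.

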